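# Put the returned coupling halves back in their stock trays

### The job

Put each of the four coupling halves that carries a coloured spider into the stock tray of its own colour, standing flat on the tray floor with the jaws up; set them down, do not drop them. The green one was put back in the blue tray by mistake, so it has to come out before the blue one goes in. Leave the two bare halves without a spider where they stand.

Things in the scene. Friction and masses are not known exactly. Their poses are not given: they have to be found in the camera images.
- hub_red: aluminium jaw-coupling half, an upright cylinder 50 mm in diameter and 48 mm tall, about 0.3 kg; on top a red plastic spider fills the space between three short aluminium jaws (seen from above: a red disc with three metal squares). Origin: centre of its underside; z along its axis, up out of the jaw end. It starts standing on the bench.
- hub_yellow: aluminium jaw-coupling half, an upright cylinder 50 mm in diameter and 48 mm tall, about 0.3 kg; on top a yellow plastic spider fills the space between three short aluminium jaws (seen from above: a yellow disc with three metal squares). Origin: centre of its underside; z along its axis, up out of the jaw end. It starts standing on the bench.
- hub_blue: aluminium jaw-coupling half, an upright cylinder 50 mm in diameter and 48 mm tall, about 0.3 kg; on top a blue plastic spider fills the space between three short aluminium jaws (seen from above: a blue disc with three metal squares). Origin: centre of its underside; z along its axis, up out of the jaw end. It starts standing on the bench.
- hub_green: aluminium jaw-coupling half, an upright cylinder 50 mm in diameter and 48 mm tall, about 0.3 kg; on top a green plastic spider fills the space between three short aluminium jaws (seen from above: a green disc with three metal squares). Origin: centre of its underside; z along its axis, up out of the jaw end. It starts standing in the blue tray.
- bare_a: aluminium jaw-coupling half, an upright cylinder 50 mm in diameter and 48 mm tall, about 0.3 kg; on top only three bare aluminium jaws round a dark bore, no coloured spider. Origin: centre of its underside; z along its axis, up out of the jaw end. It stands on the bench and stays there.
- bare_b: aluminium jaw-coupling half, an upright cylinder 50 mm in diameter and 48 mm tall, about 0.3 kg; on top only three bare aluminium jaws round a dark bore, no coloured spider. Origin: centre of its underside; z along its axis, up out of the jaw end. It stands on the bench and stays there.
- tray_red: shallow square red plastic tray fixed to the bench, 86 x 86 mm outside, 80 x 80 mm inside, open on top, rim 16 mm above the bench, walls 3 mm, inner floor 4 mm above the bench, a white label on its -x side. Origin: centre of its underside, on the bench; x and y along its sides, z up.
- tray_yellow: shallow square yellow plastic tray fixed to the bench, 86 x 86 mm outside, 80 x 80 mm inside, open on top, rim 16 mm above the bench, walls 3 mm, inner floor 4 mm above the bench, a white label on its -x side. Origin: centre of its underside, on the bench; x and y along its sides, z up.
- tray_blue: shallow square blue plastic tray fixed to the bench, 86 x 86 mm outside, 80 x 80 mm inside, open on top, rim 16 mm above the bench, walls 3 mm, inner floor 4 mm above the bench, a white label on its -x side. Origin: centre of its underside, on the bench; x and y along its sides, z up. The green-spider hub stands in it at the start.
- tray_green: shallow square green plastic tray fixed to the bench, 86 x 86 mm outside, 80 x 80 mm inside, open on top, rim 16 mm above the bench, walls 3 mm, inner floor 4 mm above the bench, a white label on its -x side. Origin: centre of its underside, on the bench; x and y along its sides, z up.
Mind the look-alikes: they are no part of the job. What is shaped like the hub_blue but purple is not meant.

How it is judged:
By the outcome, as a careful person would: the job done as asked, in the order asked, and still so for the second after the job is handed in, with the robot touching nothing.
It also fails if it takes over 99 s, if anything falls off the work surface, if the arm or the gripper's body presses on something with over 40 N, if the wrist force passes 120 N, or if a joint passes its speed limit or range.

### The arm

A 6-joint arm with a two-finger parallel gripper is mounted at the origin on the work surface. World frame = base frame: x ahead of the robot, y to its left, z up, the work surface at z = 0. Lengths are in m, angles in degrees, forces in N, time in s.
With the tool pointing down it reaches from about 0.25 to 0.725 m from the base axis. Payload 9.7 kg.
Tool frame: the origin (TCP) lies midway between the tips of the shut fingers; the grasp point (between the pads) lies 19 mm behind it (bot.pinch_z is the distance from the TCP to the grasp point, in m); z points along the fingers, y is the line along which they close (so a half turn about z gives the same grasp; the last joint's range is limited). The gripper opens to 85 mm and grips with 20 to 120 N. Pads are 22 mm wide; open, the fingers measure 114 mm over their backs; the gripper's body (76 mm by 85 mm) begins 54 mm behind the grasp point. The pads swing forward as they close: fully open they stand 13 mm farther back than shut.
Start: joints at [73.052, 4.979, 10.078, 95.1, 0, 90], TCP at [0.16, 0.526, 0.198] pointing down, gripper open.
Joint ranges: [-179.16, 179.16], [-48.56, 103.87], [-65.8, 70.77], [-126.05, 130.52], [-82.76, 87.17], [-180, 180]. Speed limits (degrees/s): [127.2, 127.2, 147.25, 180, 180, 180].

### API

Orientations are given as [roll, pitch, yaw] about the fixed x, y, z axes, in that order (R = Rz(yaw) Ry(pitch) Rx(roll)).
In Python, from workcell import sensors, camera, ticket, bot gives the robot as it stands.
- The arm moves only by the shell command python3 -m handwheel 'ROWS' [FORCE]. ROWS is a JSON object of lists of equal length, an entry for each row: "gripper": the opening, from -1 (shut) to 1 (fully open); "slide": the shift along the tool's x, y, z in mm, a list of three; "yaw": the turn about the tool's z in rad. A call has 1 to 8 rows; each row shifts and turns the commanded pose from where the row before left it, along the tool's axes as they then stand; what a row does not reach is not made up. A row lasts 1/12 s, in which the tool goes at most 41.7 mm and 7.16 degrees, less where a joint would pass 70% of its speed; a pose out of reach is approached as far as the arm can. A call is refused whole if a number of a shift passes 41.7 or a number of a turn 0.125, either way. A call with a gripper value outside its range is refused whole. The fingers move at their own pace and stop on an object; FORCE is the grip in N (left out, the last holds). Time passes only in rows, so rows that do not move let the fingers close. It gives the time, the measured TCP pose, the force, the opening and the grip force at its end, in the units of the state.
- sensors.get_obs(): the state, without advancing time (a new reading comes with each control period).
- camera(name): name is "side" or "top" or "wrist"; returns a dict with "img" (400x640x3 uint8, red, green, blue), "fx", "fy", "cx", "cy" (pixels), "dist" ([k1, k2, p1, p2, k3] as OpenCV has them; the pictures are not rectified), "R" (3x3) and "t" (3): a world point X has camera coordinates R X + t. Camera axes: x right, y down, z forward; pixel columns grow to the right and rows downward; lengths in m; the calibration is good to about 2 mm. A picture is of the moment at which its call begins. There is no depth.
- ticket.job_done(): hands the job in; it is judged then, once.
The state is a dict: "time": time; "q": joint angles; "qd": joint speeds; "joint_efforts": joint torques, N m; "ee_pos": TCP position; "tcp_rot": TCP orientation; "wrist_force": force on the tool from outside, world axes, zero at the start; "torque": the same for the moment, N m; "opening": finger opening in m; "grasp_force": force on a finger pad.
Only numpy, scipy, OpenCV 4.12 (cv2) and the standard library are available. Lean on these libraries where they do the work, as an engineer would, in place of code of your own. Each camera call takes 0.05 s, during which the arm holds its last target. There are 200 camera calls.

## Working session

There is one attempt and no reset: what is moved stays moved. The work goes in short steps, Python scripts to look and compute and a shell command to move; the robot and the scene stay as the last step left them, time stands still between calls to the robot, and variables do not carry over. Pictures are saved under pics/ and viewed, at most 14 in all, crops included, and the job is handed in when it is done.

```bash
mkdir -p pics; ls; python3 - <<'E'
from workcell import sensors,camera,bot
import cv2
print(sensors.get_obs(), bot.pinch_z)
for n in ("top","side"):
    c=camera(n); cv2.imwrite(f"pics/{n}0.png",c["img"][:,:,::-1]); print(n,c["fx"],c["dist"],c["R"],c["t"])
E
```

```text
pics
{'time': 0.0, 'q': array([7.30487164e+01, 5.01118399e+00, 1.00344238e+01, 9.50992377e+01,
       2.27181546e-03, 9.00003652e+01]), 'qd': array([-0.06130962,  0.07792795, -0.11045531,  0.08110078, -0.08084982,
        0.0028295 ]), 'joint_efforts': array([ 2.63116301e-03, -5.20387387e+01,  4.64804292e+01,  1.61882717e-02,
       -1.72116529e-06,  1.35854447e-05]), 'ee_pos': array([0.16026601, 0.52584835, 0.19728202]), 'tcp_rot': array([-1.79924002e+02, -2.27132908e-03,  1.63048348e+02]), 'wrist_force': array([-0.67995138, -0.00282079,  0.60879905]), 'torque': array([-0.00325336,  0.02221827,  0.02891461]), 'grasp_force': 0.0, 'opening': 0.08532698393507256} 0.0187
top 507.0454175113166 [0.03887174 0.         0.         0.         0.        ] [[-0.02890853 -0.99955433 -0.0074456 ]
 [-0.98876512  0.02968776 -0.14649977]
 [ 0.14665553  0.00312686 -0.98918268]] [0.00132497 0.51124544 1.22205826]
side 472.54180221154314 [-0.13435358  0.          0.          0.          0.        ] [[-0.97723117 -0.21212787 -0.0045843 ]
 [-0.1590582   0.74670728 -0.64585504]
 [ 0.14042699 -0.6304205  -0.7634463 ]] [0.49197369 0.1238722  1.06486251]
```

View pics/top0.png

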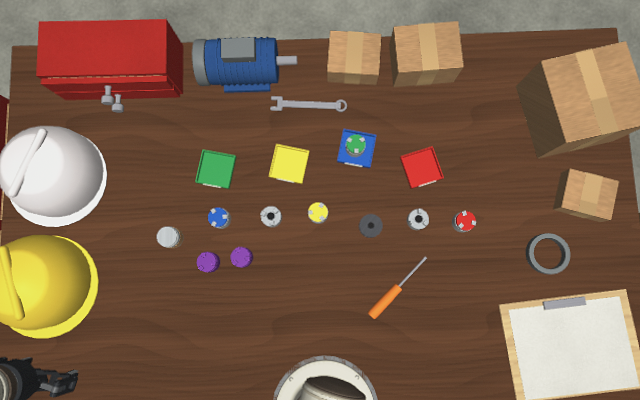

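View pics/side0.png

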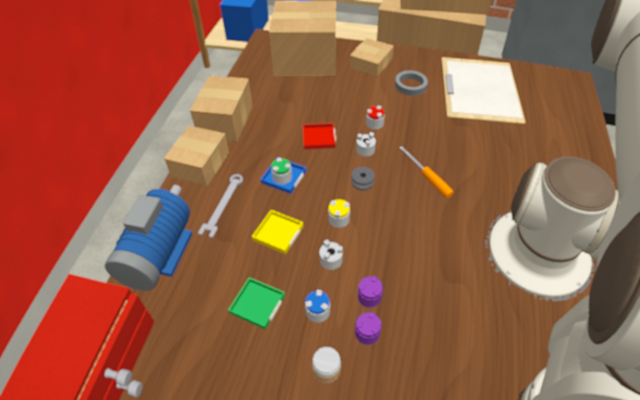

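The top view shows these trays: green (216,169), yellow (290,164), blue (356,149) with the green hub at (355,145), and red (422,168). The spider hubs are blue (218,218), yellow (318,212) and red (465,221). The bare halves are at (271,216) and (418,219), with the purple decoys at (208,262) and (241,257). The side view agrees.

```bash
cat > h.py <<'E'
import numpy as np,cv2
from workcell import camera,sensors
def ray(c,uv,z):
    K=np.array([[c["fx"],0,c["cx"]],[0,c["fy"],c["cy"]],[0,0,1]])
    p=cv2.undistortPoints(np.array([[uv]],float),K,np.array(c["dist"]))[0,0]
    R,t=np.array(c["R"]),np.array(c["t"]); d=R.T@[p[0],p[1],1]; o=-R.T@t
    return (o+d*(z-o[2])/d[2])[:2]
H={"red":[(0,5),(175,180)],"yellow":[(25,35)],"green":[(45,85)],"blue":[(100,125)]}
def blobs(c,col,roi=None,minA=40):
    hsv=cv2.cvtColor(c["img"],cv2.COLOR_RGB2HSV); m=np.zeros(hsv.shape[:2],np.uint8)
    for a,b in H[col]: m|=cv2.inRange(hsv,(a,130,60),(b,255,255))
    if roi: k=np.zeros_like(m); k[roi[1]:roi[3],roi[0]:roi[2]]=1; m*=k
    return [cv2.convexHull(q) for q in cv2.findContours(m,cv2.RETR_EXTERNAL,cv2.CHAIN_APPROX_NONE)[0] if cv2.contourArea(q)>minA]
E
python3 - <<'E'
from h import *
for cam,roi in(("top",(150,120,500,250)),("side",(200,95,400,340))):
    c=camera(cam)
    for col in H:
        for q in blobs(c,col,roi):
            r=cv2.minAreaRect(q); uv=r[0] if r[1][0]*r[1][1]>550 else cv2.minEnclosingCircle(q)[0]
            print(cam,col,np.round(r[0]),np.round(r[1]),"z.048",ray(c,uv,.048).round(4),"z.016",ray(c,uv,.016).round(4),"z.052",ray(c,uv,.052).round(4))
E
```

```text
top red [466. 220.] [19. 18.] z.048 [ 0.4444 -0.3542] z.016 [ 0.4474 -0.3629] z.052 [ 0.444  -0.3531]
top red [421. 167.] [35. 35.] z.048 [ 0.5809 -0.255 ] z.016 [ 0.5875 -0.2611] z.052 [ 0.5801 -0.2542]
top yellow [318. 212.] [18. 18.] z.048 [0.4774 0.0058] z.016 [0.4813 0.0065] z.052 [0.4769 0.0058]
top yellow [289. 163.] [35. 34.] z.048 [0.6005 0.0744] z.016 [0.6076 0.0768] z.052 [0.5996 0.0741]
top green [215. 169.] [35. 33.] z.048 [0.5919 0.2566] z.016 [0.5988 0.2637] z.052 [0.591  0.2557]
top green [356. 144.] [17. 17.] z.048 [ 0.6461 -0.0936] z.016 [ 0.6544 -0.0956] z.052 [ 0.645  -0.0934]
top blue [217. 217.] [18. 18.] z.048 [0.4715 0.252 ] z.016 [0.4753 0.259 ] z.052 [0.471  0.2511]
top blue [356. 148.] [34. 33.] z.048 [ 0.6341 -0.0954] z.016 [ 0.6421 -0.0974] z.052 [ 0.6331 -0.0951]
side red [319. 136.] [24. 32.] z.048 [ 0.5751 -0.22  ] z.016 [ 0.5836 -0.2541] z.052 [ 0.574  -0.2157]
side red [376. 112.] [12. 15.] z.048 [ 0.4428 -0.3526] z.016 [ 0.4463 -0.3917] z.052 [ 0.4424 -0.3477]
side yellow [277. 230.] [43. 36.] z.048 [0.5958 0.1015] z.016 [0.605  0.0796] z.052 [0.5946 0.1043]
side yellow [339. 208.] [18. 19.] z.048 [0.4753 0.0102] z.016 [ 0.48   -0.0152] z.052 [0.4748 0.0134]
side green [256. 302.] [41. 44.] z.048 [0.5875 0.2818] z.016 [0.5965 0.2666] z.052 [0.5864 0.2837]
side green [280. 166.] [13. 17.] z.048 [ 0.645  -0.0976] z.016 [ 0.6561 -0.1271] z.052 [ 0.6436 -0.094 ]
side blue [317. 302.] [20. 22.] z.048 [0.4699 0.2532] z.016 [0.4744 0.237 ] z.052 [0.4693 0.2553]
side blue [283. 175.] [38. 29.] z.048 [ 0.6296 -0.0644] z.016 [ 0.6402 -0.0926] z.052 [ 0.6283 -0.0609]
```

```bash
python3 -m handwheel '{"gripper":[1,1,1],"slide":[[0,0,0],[0,0,0],[0,0,0]],"yaw":[-0.1,-0.1,-0.096]}' 40
```

```text
time: 0.45
ee_pos: [0.1603, 0.526, 0.1977]
tcp_rot: [-180.0, -0.0, -179.7]
wrist_force: [0.4, 0.0, 0.0]
opening: 0.0853
grasp_force: 0.0
```

```bash
python3 -m handwheel '{"gripper":[1,1,1,1,1,1,1,1],"slide":[[-20,-26,0],[-20,-26,0],[-20,-26,0],[-20,-26,0],[-20,-26,0],[-20,-26,0],[-20,-26,0],[-20,-26,0]],"yaw":[0,0,0,0,0,0,0,0]}' 
python3 -m handwheel '{"gripper":[1,1,1,1,1,1,1,1],"slide":[[-20,-26,0],[-20,-26,0],[-20,-26,0],[-20,-26,0],[-20,-26,0],[-20,-26,0],[-20,-26,0],[-20,-26,0]],"yaw":[0,0,0,0,0,0,0,0]}' 
python3 -m handwheel '{"gripper":[1,1,1,1,1,1,1,1],"slide":[[-20,-26,0],[-20,-26,0],[-20,-26,0],[-20,-26,0],[-20,-26,0],[-20,-26,0],[-20,-26,0],[0,0,0]],"yaw":[0,0,0,0,0,0,0,0]}' 
```

```text
time: 1.12
ee_pos: [0.3209, 0.3167, 0.198]
tcp_rot: [180.0, 0.0, -180.0]
wrist_force: [0.5, 1.3, 0.8]
opening: 0.0855
grasp_force: 0.0
time: 1.78
ee_pos: [0.4811, 0.1086, 0.198]
tcp_rot: [180.0, 0.0, -180.0]
wrist_force: [0.6, 0.8, -0.2]
opening: 0.0855
grasp_force: 0.0
time: 2.45
ee_pos: [0.6225, -0.076, 0.1956]
tcp_rot: [-180.0, -0.1, 179.8]
wrist_force: [-0.1, 0.6, 0.3]
opening: 0.0856
grasp_force: 0.0
```

```bash
python3 -m handwheel '{"gripper":[1,1,1,1],"slide":[[-12,-9,0],[-12,-9,0],[0,0,0],[0,0,0]],"yaw":[0,0,0,0]}'
python3 - <<'E'
from h import *
c=camera("wrist"); cv2.imwrite("pics/w1.png",c["img"][:,:,::-1])
print(sensors.get_obs()["ee_pos"])
for q in blobs(c,"green",None,200): 
    print(cv2.minAreaRect(q),[ray(c,cv2.minEnclosingCircle(q)[0],z).round(4) for z in(.048,.052)])
for q in blobs(c,"blue",None,200): 
    r=cv2.minAreaRect(q);print(r,ray(c,r[0],.016))
E
```

```text
time: 2.78
ee_pos: [0.6444, -0.0899, 0.1972]
tcp_rot: [180.0, -0.1, 180.0]
wrist_force: [-0.2, 0.8, -0.2]
opening: 0.0856
grasp_force: 0.0
[ 0.64408221 -0.08953041  0.19757939]
((312.42303466796875, 178.61538696289062), (41.87986755371094, 43.26661682128906), 33.6900634765625) [array([ 0.6451, -0.0961]), array([ 0.6443, -0.096 ])]
((614.300048828125, 134.10000610351562), (70.20255279541016, 78.42447662353516), 18.43494987487793) [array([0.5983, 0.2165]), array([0.5981, 0.2128])]
((505.5, 382.5), (33.0, 51.0), 90.0) [0.94885947 0.17836853]
((615.5000610351562, 333.0000305175781), (92.63099670410156, 26.162954330444336), 45.0) [0.87096791 0.3279995 ]
((529.15869140625, 299.1409606933594), (19.70624542236328, 73.93730163574219), 88.72696685791016) [0.81095235 0.18492566]
((310.1176452636719, 169.4705810546875), (77.66111755371094, 75.49180603027344), 12.52880859375) [ 0.64078302 -0.09984977]
```

View pics/w1.png

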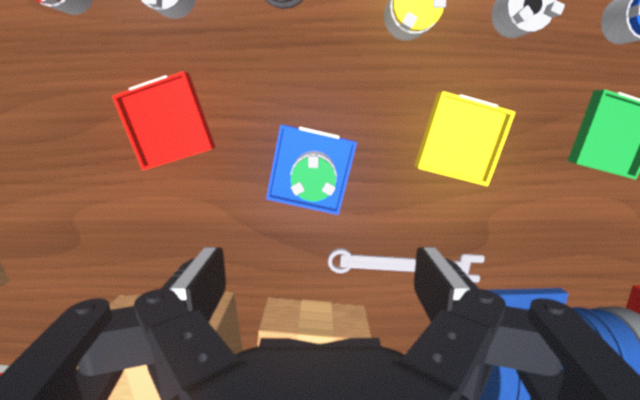

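The wrist view shows the green hub at (312,179) in the blue tray, off-centre towards the robot's far side. The red, yellow and green trays are clear around it. Descending now.

```bash
python3 -m handwheel '{"gripper":[1,1,1,1,1,1,1,1],"slide":[[-1,-5.5,20],[0,0,30],[0,0,30],[0,0,30],[0,0,30],[0,0,20],[0,0,12],[0,0,7]],"yaw":[0,0,0,0,0,0,0,0]}'
python3 -m handwheel '{"gripper":[1,1,-1,-1,-1,-1,-1,-1],"slide":[[0,0,0],[0,0,0],[0,0,0],[0,0,0],[0,0,0],[0,0,0],[0,0,0],[0,0,0]],"yaw":[0,0,0,0,0,0,0,0]}' 40
python3 -m handwheel '{"gripper":[-1,-1,-1,-1,-1,-1],"slide":[[0,0,0],[0,0,0],[0,0,0],[0,0,0],[0,0,0],[0,0,0]],"yaw":[0,0,0,0,0,0]}'
```

```text
time: 3.5
ee_pos: [0.6443, -0.0946, 0.0177]
tcp_rot: [180.0, -0.1, -180.0]
wrist_force: [-0.9, 0.6, 0.1]
opening: 0.0853
grasp_force: 0.0
time: 4.17
ee_pos: [0.6455, -0.0953, 0.0191]
tcp_rot: [-180.0, 0.0, -180.0]
wrist_force: [-0.4, 0.0, -1.3]
opening: 0.0124
grasp_force: 0.0
time: 4.67
ee_pos: [0.6454, -0.0953, 0.019]
tcp_rot: [180.0, -0.0, -180.0]
wrist_force: [-0.1, -0.3, -0.5]
opening: 0.0001
grasp_force: 0.0
```

```bash
python3 - <<'E'
from h import *
a=camera("side")["img"][90:240,200:400]; b=camera("wrist")["img"]
cv2.imwrite("pics/s2.png",np.vstack([cv2.resize(a,(600,450),interpolation=2)])[:,:,::-1]); cv2.imwrite("pics/w2.png",b[:,:,::-1])
E
```

```text
(no output)
```

View pics/s2.png

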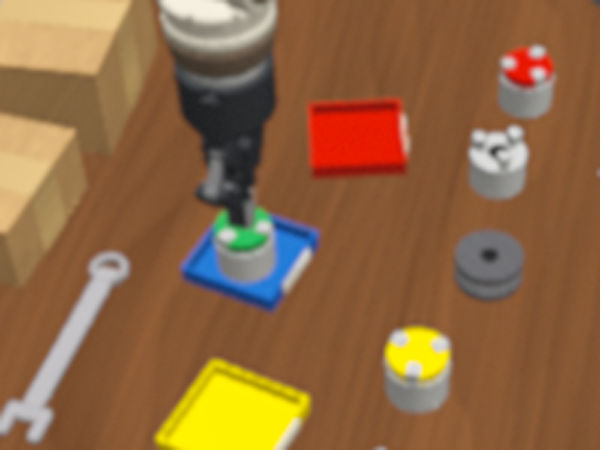

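View pics/w2.png

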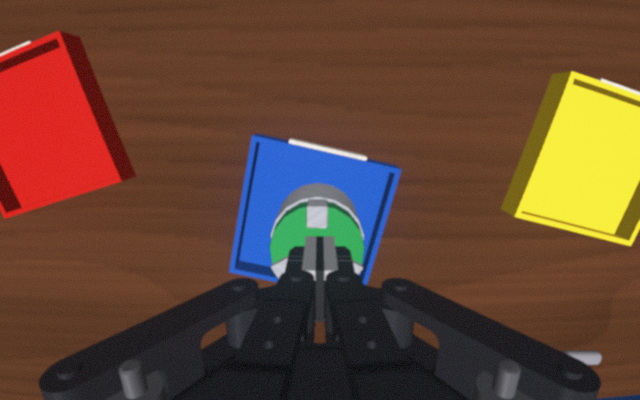

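The fingers shut without gripping anything. Both views show the closed tips resting over the spider's top at about z 0.05, although the TCP reads 0.019. The z reading looks about 30 mm off, so I'll check it by touching free bench gently with the fingers shut.

```bash
python3 -m handwheel '{"gripper":[-1,-1,-1,-1,-1,-1,-1,-1],"slide":[[0,0,-30],[0,0,-30],[25,0,0],[25,0,0],[25,0,0],[0,0,30],[0,0,20],[0,0,0]],"yaw":[0,0,0,0,0,0,0,0]}'
python3 - <<'E'
from h import *
for n in("side","top"):
    c=camera(n); K=np.array([[c["fx"],0,c["cx"]],[0,c["fy"],c["cy"]],[0,0,1]])
    p=sensors.get_obs()["ee_pos"]; print(p)
    X=np.array([p+[0,0,d] for d in(0,.015,.03,.045)]); uv=cv2.projectPoints(X,cv2.Rodrigues(np.array(c["R"]))[0],np.array(c["t"]),K,np.array(c["dist"]))[0][:,0]
    x0,y0=(uv[0]-[40,50]).astype(int); a=cv2.resize(c["img"][y0:y0+80,x0:x0+80],None,fx=6,fy=6,interpolation=2)
    for i,q in enumerate(uv): cv2.circle(a,tuple(((q-[x0,y0]+.5)*6).astype(int)),3,[(255,0,0),(255,255,0),(0,255,0),(0,255,255)][i],-1)
    cv2.imwrite(f"pics/{n}3.png",a[:,:,::-1])
E
```

```text
time: 5.43
ee_pos: [0.5679, -0.095, 0.0253]
tcp_rot: [179.9, -0.3, -180.0]
wrist_force: [-0.6, 0.2, 0.7]
opening: -0.0003
grasp_force: 0.0
[ 0.56894111 -0.09509506  0.02740093]
[ 0.57009046 -0.095244    0.02907357]
```

View pics/side3.png

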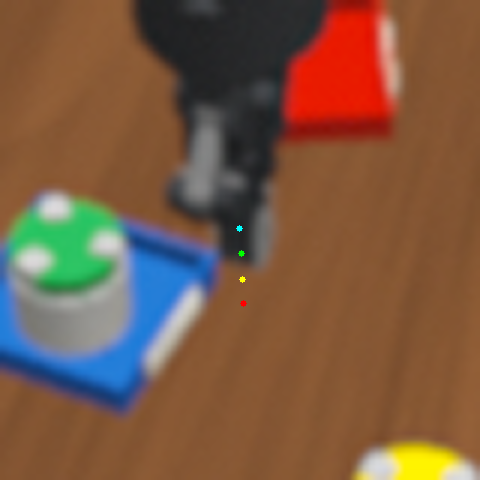

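The side crop shows the shut tips about 24 mm above the reported TCP, so the z reading is biased. I'll get the exact offset by touching the bench.

```bash
python3 -m handwheel '{"gripper":[-1,-1,-1,-1,-1,-1],"slide":[[0,0,15],[0,0,15],[0,0,10],[0,0,0],[0,0,0],[0,0,0]],"yaw":[0,0,0,0,0,0]}'
python3 -m handwheel '{"gripper":[-1,-1,-1],"slide":[[0,0,2],[0,0,2],[0,0,0]],"yaw":[0,0,0]}'
python3 -m handwheel '{"gripper":[-1,-1],"slide":[[0,0,2],[0,0,0]],"yaw":[0,0]}'
```

```text
time: 6.03
ee_pos: [0.5712, -0.0954, -0.0098]
tcp_rot: [-180.0, 0.1, -180.0]
wrist_force: [-0.3, -0.1, -0.2]
opening: 0.0001
grasp_force: 0.0
time: 6.28
ee_pos: [0.5705, -0.0953, -0.015]
tcp_rot: [180.0, 0.0, -180.0]
wrist_force: [-0.7, -0.5, -0.1]
opening: 0.0001
grasp_force: 0.0
time: 6.45
ee_pos: [0.5703, -0.0953, -0.0173]
tcp_rot: [180.0, -0.0, -180.0]
wrist_force: [0.2, -1.1, -0.7]
opening: 0.0004
grasp_force: 0.0
```

```bash
python3 -m handwheel '{"gripper":[-1,-1,-1],"slide":[[0,0,2],[0,0,1],[0,0,0]],"yaw":[0,0,0]}'
python3 -m handwheel '{"gripper":[-1,-1,-1],"slide":[[0,0,1],[0,0,1],[0,0,0]],"yaw":[0,0,0]}'
python3 -m handwheel '{"gripper":[-1,-1],"slide":[[0,0,1],[0,0,0]],"yaw":[0,0]}'
```

```text
time: 6.7
ee_pos: [0.5703, -0.0953, -0.0203]
tcp_rot: [180.0, -0.0, -180.0]
wrist_force: [-0.1, -0.4, -0.2]
opening: 0.0
grasp_force: 0.0
time: 6.95
ee_pos: [0.5703, -0.0953, -0.0222]
tcp_rot: [180.0, -0.0, -180.0]
wrist_force: [-0.0, 0.8, -0.1]
opening: 0.0
grasp_force: 0.0
time: 7.12
ee_pos: [0.5704, -0.0953, -0.0232]
tcp_rot: [180.0, -0.0, -180.0]
wrist_force: [0.0, -0.3, 0.9]
opening: -0.0001
grasp_force: 0.0
```

```bash
python3 -m handwheel '{"gripper":[-1,-1,-1],"slide":[[0,0,1],[0,0,1],[0,0,0]],"yaw":[0,0,0]}'
python3 -m handwheel '{"gripper":[-1,-1],"slide":[[0,0,1],[0,0,0]],"yaw":[0,0]}'
python3 -m handwheel '{"gripper":[-1,-1],"slide":[[0,0,1],[0,0,0]],"yaw":[0,0]}'
```

```text
time: 7.37
ee_pos: [0.5703, -0.0953, -0.0253]
tcp_rot: [180.0, -0.0, -180.0]
wrist_force: [-0.7, -0.6, -0.3]
opening: -0.0002
grasp_force: 0.0
time: 7.53
ee_pos: [0.5704, -0.0953, -0.0262]
tcp_rot: [-180.0, -0.0, -180.0]
wrist_force: [0.1, 0.0, 0.2]
opening: 0.0001
grasp_force: 0.0
time: 7.7
ee_pos: [0.5704, -0.0953, -0.0272]
tcp_rot: [180.0, -0.0, -180.0]
wrist_force: [-0.3, 0.4, -0.7]
opening: -0.0003
grasp_force: 0.0
```

```bash
for i in 1; do python3 -m handwheel '{"gripper":[-1,-1],"slide":[[0,0,1],[0,0,0]],"yaw":[0,0]}'; done
python3 - <<'E'
from h import *
c=camera("side"); cv2.imwrite("pics/side4.png",cv2.resize(c["img"][130:200,260:340],None,fx=7,fy=7,interpolation=2)[:,:,::-1])
E
```

```text
time: 7.87
ee_pos: [0.5704, -0.0953, -0.0282]
tcp_rot: [180.0, -0.0, -180.0]
wrist_force: [0.5, -0.6, 0.7]
opening: -0.0001
grasp_force: 0.0
```

View pics/side4.png

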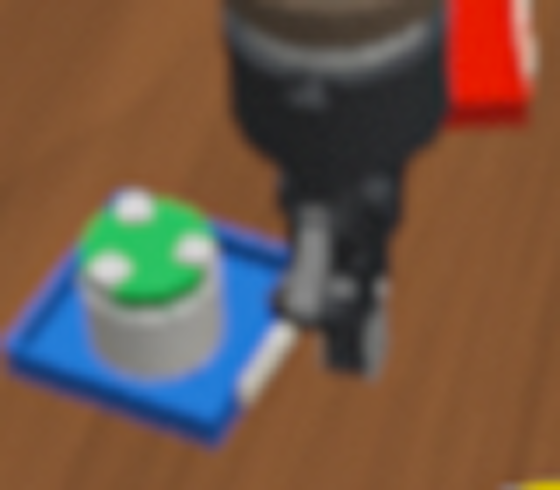

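The tips at crop (355,372) look close to the bench but aren't touching yet. I'll continue in 1 mm steps.

```bash
python3 -m handwheel '{"gripper":[-1,-1],"slide":[[0,0,1],[0,0,0]],"yaw":[0,0]}' | grep -E "ee|force"
python3 -m handwheel '{"gripper":[-1,-1],"slide":[[0,0,1],[0,0,0]],"yaw":[0,0]}'| grep -E "ee|force"
python3 -m handwheel '{"gripper":[-1,-1],"slide":[[0,0,1],[0,0,0]],"yaw":[0,0]}'| grep -E "ee|force"
python3 - <<'E'
from h import *
c=camera("side"); K=np.array([[c["fx"],0,c["cx"]],[0,c["fy"],c["cy"]],[0,0,1]])
X=np.array([[.5704,-.0953,z] for z in(0,.01,.02)])
print(cv2.projectPoints(X,cv2.Rodrigues(np.array(c["R"]))[0],np.array(c["t"]),K,np.array(c["dist"]))[0][:,0])
E
```

```text
ee_pos: [0.5704, -0.0953, -0.0292]
wrist_force: [-0.9, -0.1, 0.6]
grasp_force: 0.0
ee_pos: [0.5704, -0.0953, -0.0302]
wrist_force: [-0.9, -0.4, -0.2]
grasp_force: 0.0
ee_pos: [0.5704, -0.0953, -0.0312]
wrist_force: [-0.0, 0.2, -0.5]
grasp_force: 0.0
[[309.89484945 182.29159776]
 [309.76470591 179.6495725 ]
 [309.63306143 176.97410815]]
```

```bash
python3 -m handwheel '{"gripper":[-1,-1],"slide":[[0,0,1],[0,0,0]],"yaw":[0,0]}' | grep -E "ee|force"
python3 -m handwheel '{"gripper":[-1,-1],"slide":[[0,0,1],[0,0,0]],"yaw":[0,0]}'| grep -E "ee|force"
python3 -m handwheel '{"gripper":[-1,-1],"slide":[[0,0,1],[0,0,0]],"yaw":[0,0]}'| grep -E "ee|force"
```

```text
ee_pos: [0.5704, -0.0953, -0.0322]
wrist_force: [-0.2, -0.4, -0.4]
grasp_force: 0.0
ee_pos: [0.5704, -0.0953, -0.0332]
wrist_force: [0.7, 0.5, 0.5]
grasp_force: 0.0
ee_pos: [0.5705, -0.0953, -0.0332]
wrist_force: [-2.8, 0.3, 7.2]
grasp_force: 3.5
```

Contact is at a reported z of −0.0334, so true z = reported + 0.0335. I'll go back over the green hub and grasp at a reported z of about −0.015.

```bash
python3 -m handwheel '{"gripper":[-1,1,1,1,1,1,1,1],"slide":[[0,0,-30],[0,0,-30],[0,0,-30],[0,0,-30],[-25,0,0],[-25,0,0],[-25,0,0],[0,0,0]],"yaw":[0,0,0,0,0,0,0,0]}'
python3 -m handwheel '{"gripper":[1,1,1,1,1,1,1,1],"slide":[[0,0,0],[0,0,30],[0,0,30],[0,0,20],[0,0,12],[0,0,7],[0,0,3],[0,0,0]],"yaw":[0,0,0,0,0,0,0,0]}'
python3 -m handwheel '{"gripper":[1,-1,-1,-1,-1,-1,-1,-1],"slide":[[0,0,0],[0,0,0],[0,0,0],[0,0,0],[0,0,0],[0,0,0],[0,0,0],[0,0,0]],"yaw":[0,0,0,0,0,0,0,0]}' 40
```

```text
time: 9.63
ee_pos: [0.6484, -0.0951, 0.0846]
tcp_rot: [180.0, 0.0, -180.0]
wrist_force: [1.5, -1.1, -0.9]
opening: 0.0832
grasp_force: 0.0
time: 10.3
ee_pos: [0.6455, -0.0953, -0.0155]
tcp_rot: [-180.0, 0.0, -180.0]
wrist_force: [-0.2, 0.6, -0.1]
opening: 0.0857
grasp_force: 0.0
time: 10.97
ee_pos: [0.6461, -0.0955, -0.0149]
tcp_rot: [-180.0, 0.1, -180.0]
wrist_force: [-1.1, -0.8, 5.9]
opening: 0.0488
grasp_force: 42.1
```

```bash
python3 -m handwheel '{"gripper":[-1,-1,-1,-1,-1,-1,-1,-1],"slide":[[0,0,-5],[0,0,-20],[0,0,-30],[0,0,-30],[0,0,-30],[2,15,0],[4,30,0],[4,30,0]],"yaw":[0,0,0,0,0,0,0,0]}'
python3 -m handwheel '{"gripper":[-1,-1,-1,-1,-1,-1,-1,-1],"slide":[[4,30,0],[4,30,0],[4,30,0],[4,30,0],[4,30,0],[4,30,0],[4,30,0],[4,30,0]],"yaw":[0,0,0,0,0,0,0,0]}'
python3 -m handwheel '{"gripper":[-1,-1,-1,-1,-1,-1,-1],"slide":[[3,30,0],[2,15,0],[0,0,0],[0,0,0],[0,0,0],[0,0,0],[0,0,0]],"yaw":[0,0,0,0,0,0,0]}'
python3 - <<'E'
from h import *
c=camera("wrist"); cv2.imwrite("pics/w5.png",c["img"][:,:,::-1])
E
```

```text
time: 11.63
ee_pos: [0.6351, -0.0199, 0.0986]
tcp_rot: [180.0, -0.0, 179.9]
wrist_force: [0.4, 0.2, -4.0]
opening: 0.0491
grasp_force: 42.5
time: 12.3
ee_pos: [0.6022, 0.2214, 0.0979]
tcp_rot: [-180.0, -0.1, -180.0]
wrist_force: [0.7, 0.1, -3.6]
opening: 0.0494
grasp_force: 42.5
time: 12.88
ee_pos: [0.5986, 0.2635, 0.099]
tcp_rot: [-180.0, -0.0, 179.9]
wrist_force: [-0.7, 0.3, -3.8]
opening: 0.049
grasp_force: 42.4
```

View pics/w5.png

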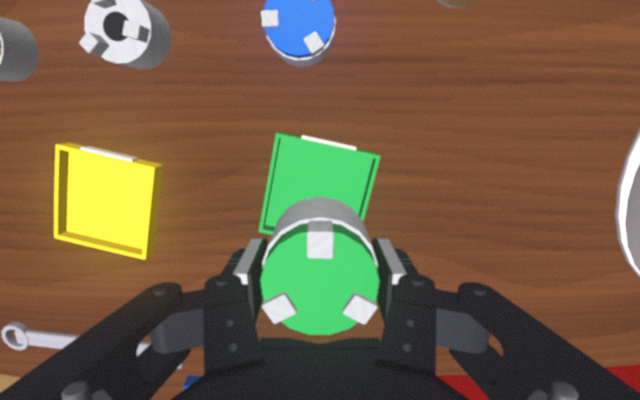

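The wrist view shows the green hub held upright over the green tray, whose outline runs from (275,135) to (380,155). Lowering it.

```bash
python3 -m handwheel '{"gripper":[-1,-1,-1,-1,-1,-1,-1,-1],"slide":[[0,-1,20],[0,0,30],[0,0,30],[0,0,20],[0,0,8],[0,0,0],[0,0,0],[0,0,0]],"yaw":[0,0,0,0,0,0,0,0]}'
python3 -m handwheel '{"gripper":[-1,-1,-1],"slide":[[0,0,2],[0,0,2],[0,0,0]],"yaw":[0,0,0]}'
python3 -m handwheel '{"gripper":[-1,-1],"slide":[[0,0,1],[0,0,0]],"yaw":[0,0]}'
```

```text
time: 13.6
ee_pos: [0.5995, 0.264, -0.0069]
tcp_rot: [179.9, 0.1, 180.0]
wrist_force: [0.5, 0.1, -2.6]
opening: 0.0493
grasp_force: 42.5
time: 13.85
ee_pos: [0.5986, 0.2638, -0.0126]
tcp_rot: [180.0, 0.0, -180.0]
wrist_force: [-1.3, 0.4, -3.9]
opening: 0.049
grasp_force: 42.5
time: 14.02
ee_pos: [0.5983, 0.2637, -0.014]
tcp_rot: [-180.0, -0.0, -180.0]
wrist_force: [0.3, -0.7, -2.7]
opening: 0.0491
grasp_force: 42.5
```

```bash
python3 -m handwheel '{"gripper":[-1,-1],"slide":[[0,0,0.8],[0,0,0]],"yaw":[0,0]}'|grep -E "ee|wrist"
python3 -m handwheel '{"gripper":[-1,-1],"slide":[[0,0,0.5],[0,0,0]],"yaw":[0,0]}'|grep -E "ee|wrist"
```

```text
ee_pos: [0.5984, 0.2637, -0.0149]
wrist_force: [-0.3, 0.6, -3.8]
ee_pos: [0.5984, 0.2637, -0.0149]
wrist_force: [-1.1, -0.3, 0.6]
```

Set down, with the weight taken by the tray at −0.0149. Releasing and going to the blue hub.

```bash
python3 -m handwheel '{"gripper":[1,1,1,1,1,1,1,1],"slide":[[0,0,0],[0,0,0],[0,0,0],[0,0,0],[0,0,0],[0,0,-20],[0,0,-35],[0,0,-35]],"yaw":[0,0,0,0,0,0,0,0]}'
python3 -m handwheel '{"gripper":[1,1,1,1,1,1,1],"slide":[[32,-2.5,0],[32,-3,0],[32,-3,0],[32,-3,0],[0,0,0],[0,0,0],[0,0,0]],"yaw":[0,0,0,0,0,0,0]}'
python3 - <<'E'
from h import *
c=camera("top");k=[blobs(c,x,(150,120,500,250)) for x in("green","blue")]
for col,x in zip(("green","blue"),k):
  for q in x:
    r=cv2.minAreaRect(q);print(col,r,ray(c,r[0],.048),ray(c,r[0],.016))
c=camera("wrist"); print([ray(c,cv2.minEnclosingCircle(q)[0],.048-.0335) for q in blobs(c,"blue",None,300)],[ray(c,cv2.minEnclosingCircle(q)[0],.048) for q in blobs(c,"blue",None,300)]); cv2.imwrite("pics/w6.png",c["img"][:,:,::-1])
E
```

```text
time: 15.02
ee_pos: [0.5974, 0.2633, 0.0745]
tcp_rot: [-179.9, -0.2, -180.0]
wrist_force: [1.2, 0.5, 1.2]
opening: 0.0854
grasp_force: 0.0
time: 15.6
ee_pos: [0.471, 0.2525, 0.0752]
tcp_rot: [180.0, 0.1, -180.0]
wrist_force: [-0.9, -0.1, 0.6]
opening: 0.0855
grasp_force: 0.0
green ((215.2877960205078, 168.6459197998047), (34.888301849365234, 32.92173767089844), 10.491477966308594) [0.59190843 0.25661559] [0.59878596 0.26371841]
blue ((217.0, 221.5), (9.0, 18.0), 90.0) [0.45985911 0.25208392] [0.46331718 0.25906939]
blue ((356.3216247558594, 147.92723083496094), (33.765907287597656, 33.04829406738281), 10.885526657104492) [ 0.63408175 -0.09557757] [ 0.64205138 -0.09759489]
[array([ 0.62299931, -0.05499238]), array([0.479741 , 0.2499838])] [array([ 0.59186297, -0.01112022]), array([0.46900646, 0.25042351])]
```

View pics/w6.png

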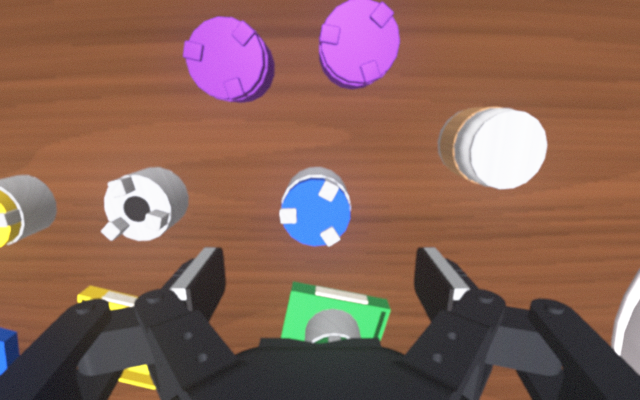

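The blue hub is centred between the fingers at (315,210), and the green hub stands in the green tray below. Grasping blue.

```bash
python3 -m handwheel '{"gripper":[1,1,1,1,1,1,1,-1],"slide":[[0,0,20],[0,0,30],[0,0,25],[0,0,12],[0,0,7],[0,0,0],[0,0,0],[0,0,0]],"yaw":[0,0,0,0,0,0,0,0]}'
python3 -m handwheel '{"gripper":[-1,-1,-1,-1,-1,-1,-1],"slide":[[0,0,0],[0,0,0],[0,0,0],[0,0,0],[0,0,0],[0,0,0],[0,0,0]],"yaw":[0,0,0,0,0,0,0]}'
```

```text
time: 16.37
ee_pos: [0.4714, 0.2527, -0.0178]
tcp_rot: [179.9, 0.1, -180.0]
wrist_force: [0.3, -0.3, 0.7]
opening: 0.0754
grasp_force: 0.0
time: 16.95
ee_pos: [0.4711, 0.2523, -0.0179]
tcp_rot: [180.0, 0.1, -180.0]
wrist_force: [-0.5, -2.3, 5.4]
opening: 0.0492
grasp_force: 41.0
```

```bash
python3 -m handwheel '{"gripper":[-1,-1,-1,-1,-1,-1,-1,-1],"slide":[[0,0,-8],[0,0,-20],[0,0,-30],[0,0,-30],[0,0,-30],[-7,-15,0],[-14,-29,0],[-14,-29,0]],"yaw":[0,0,0,0,0,0,0,0]}'
python3 -m handwheel '{"gripper":[-1,-1,-1,-1,-1,-1,-1,-1],"slide":[[-14,-29,0],[-14,-29,0],[-14,-29,0],[-14,-29,0],[-14,-29,0],[-14,-29,0],[-14,-29,0],[-14,-29,0]],"yaw":[0,0,0,0,0,0,0,0]}'
python3 -m handwheel '{"gripper":[-1,-1,-1,-1,-1,-1,-1],"slide":[[-14,-29,0],[-9,-15,0],[0,0,0],[0,0,0],[0,0,0],[0,0,0],[0,0,0]],"yaw":[0,0,0,0,0,0,0]}'
```

```text
time: 17.62
ee_pos: [0.5057, 0.1791, 0.1]
tcp_rot: [180.0, 0.1, -179.8]
wrist_force: [1.0, 0.2, -2.3]
opening: 0.0493
grasp_force: 42.3
time: 18.28
ee_pos: [0.6178, -0.0543, 0.0991]
tcp_rot: [180.0, -0.0, -180.0]
wrist_force: [-0.4, 0.4, -2.9]
opening: 0.0489
grasp_force: 42.3
time: 18.87
ee_pos: [0.6402, -0.0958, 0.0991]
tcp_rot: [180.0, 0.0, -179.9]
wrist_force: [0.7, 0.5, -3.2]
opening: 0.0489
grasp_force: 42.3
```

Lowering: contact is expected at −0.0139, which is 113 mm down.

```bash
python3 -m handwheel '{"gripper":[-1,-1,-1,-1,-1,-1,-1,-1],"slide":[[-1,-1,20],[0,0,30],[0,0,30],[0,0,20],[0,0,8],[0,0,0],[0,0,0],[0,0,0]],"yaw":[0,0,0,0,0,0,0,0]}'
python3 -m handwheel '{"gripper":[-1,-1,-1],"slide":[[0,0,2],[0,0,2],[0,0,0]],"yaw":[0,0,0]}'|grep -E "ee|wrist"
python3 -m handwheel '{"gripper":[-1,-1],"slide":[[0,0,0.8],[0,0,0]],"yaw":[0,0]}'|grep -E "ee|wrist"
```

```text
time: 19.53
ee_pos: [0.6426, -0.0977, -0.0071]
tcp_rot: [-180.0, 0.2, -180.0]
wrist_force: [0.6, 0.3, -2.3]
opening: 0.0492
grasp_force: 42.3
ee_pos: [0.6417, -0.0978, -0.0129]
wrist_force: [-0.1, 0.2, -2.9]
ee_pos: [0.6416, -0.0979, -0.0138]
wrist_force: [-0.1, -0.8, -1.5]
```

```bash
python3 -m handwheel '{"gripper":[-1,-1],"slide":[[0,0,0.5],[0,0,0]],"yaw":[0,0]}'|grep -E "ee|wrist"
```

```text
ee_pos: [0.6416, -0.0978, -0.0139]
wrist_force: [-2.5, -0.4, 4.6]
```

```bash
python3 -m handwheel '{"gripper":[1,1,1,1,1,1,1,1],"slide":[[0,0,0],[0,0,0],[0,0,0],[0,0,0],[0,0,0],[0,0,-20],[0,0,-35],[0,0,-35]],"yaw":[0,0,0,0,0,0,0,0]}'
python3 -m handwheel '{"gripper":[1,1,1,1,1,1,1,1],"slide":[[33,20.8,0],[33,20.8,0],[33,20.8,0],[33,20.8,0],[33,20.8,0],[0,0,0],[0,0,0],[0,0,0]],"yaw":[0,0,0,0,0,0,0,0]}'
python3 -m handwheel '{"gripper":[1,1,1,1,1,1,1,-1],"slide":[[0,0,20],[0,0,30],[0,0,25],[0,0,12],[0,0,7],[0,0,0],[0,0,0],[0,0,0]],"yaw":[0,0,0,0,0,0,0,0]}'
python3 -m handwheel '{"gripper":[-1,-1,-1,-1,-1,-1,-1],"slide":[[0,0,0],[0,0,0],[0,0,0],[0,0,0],[0,0,0],[0,0,0],[0,0,0]],"yaw":[0,0,0,0,0,0,0]}'
```

```text
time: 20.78
ee_pos: [0.6403, -0.0976, 0.0751]
tcp_rot: [180.0, -0.2, -180.0]
wrist_force: [1.6, -0.3, 0.7]
opening: 0.0854
grasp_force: 0.0
time: 21.45
ee_pos: [0.477, 0.0062, 0.0759]
tcp_rot: [-180.0, 0.1, -180.0]
wrist_force: [-0.7, -0.6, -0.3]
opening: 0.0854
grasp_force: 0.0
time: 22.12
ee_pos: [0.4776, 0.0061, -0.0172]
tcp_rot: [180.0, 0.1, -180.0]
wrist_force: [-0.3, 0.4, 0.5]
opening: 0.0757
grasp_force: 0.0
time: 22.7
ee_pos: [0.4773, 0.0058, -0.0172]
tcp_rot: [-180.0, 0.1, 180.0]
wrist_force: [0.2, -2.4, 5.7]
opening: 0.0489
grasp_force: 40.7
```

Yellow is gripped. On to its tray at (0.6065, 0.078).

```bash
python3 -m handwheel '{"gripper":[-1,-1,-1,-1,-1,-1,-1,-1],"slide":[[0,0,-8],[0,0,-20],[0,0,-30],[0,0,-30],[0,0,-30],[-13,7,0],[-26,14.5,0],[-26,14.5,0]],"yaw":[0,0,0,0,0,0,0,0]}'|grep -E "ee|wrist"
python3 -m handwheel '{"gripper":[-1,-1,-1,-1,-1,-1,-1],"slide":[[-26,14.5,0],[-26,14.5,0],[-13,7,0],[0,0,0],[0,0,0],[0,0,0],[0,0,0]],"yaw":[0,0,0,0,0,0,0]}'|grep -E "ee|wrist|op"
python3 -m handwheel '{"gripper":[-1,-1,-1,-1,-1,-1,-1,-1],"slide":[[0,0,20],[0,0,30],[0,0,30],[0,0,20],[0,0,8],[0,0,0],[0,0,0],[0,0,0]],"yaw":[0,0,0,0,0,0,0,0]}'|grep -E "ee|wrist"
python3 -m handwheel '{"gripper":[-1,-1,-1],"slide":[[0,0,2],[0,0,2],[0,0,0]],"yaw":[0,0,0]}'|grep -E "ee|wrist"
```

```text
ee_pos: [0.5423, 0.0425, 0.1009]
wrist_force: [-0.0, -0.4, -3.8]
ee_pos: [0.6057, 0.0778, 0.0997]
wrist_force: [-0.4, 1.0, -2.8]
opening: 0.0488
ee_pos: [0.6075, 0.0782, -0.0064]
wrist_force: [0.6, -0.4, -2.8]
ee_pos: [0.6067, 0.0782, -0.0123]
wrist_force: [-0.0, 0.8, -2.9]
```

```bash
python3 -m handwheel '{"gripper":[-1,-1],"slide":[[0,0,0.7],[0,0,0]],"yaw":[0,0]}'|grep -E "ee|wrist"
python3 -m handwheel '{"gripper":[-1,-1],"slide":[[0,0,0.4],[0,0,0]],"yaw":[0,0]}'|grep -E "ee|wrist"
```

```text
ee_pos: [0.6065, 0.0782, -0.0131]
wrist_force: [0.4, -0.4, -2.0]
ee_pos: [0.6066, 0.0782, -0.0131]
wrist_force: [-2.6, -0.3, 2.3]
```

```bash
python3 -m handwheel '{"gripper":[1,1,1,1,1,1,1,1],"slide":[[0,0,0],[0,0,0],[0,0,0],[0,0,0],[0,0,0],[0,0,-20],[0,0,-35],[0,0,-35]],"yaw":[0,0,0,0,0,0,0,0]}'|grep -E "ee|wrist"
python3 -m handwheel '{"gripper":[1,1,1,1,1,1,1,1],"slide":[[11,-29,0],[11,-29,0],[11,-29,0],[11,-29,0],[11,-29,0],[11,-29,0],[11,-29,0],[11,-29,0]],"yaw":[0,0,0,0,0,0,0,0]}'|grep -E "ee|wrist"
python3 -m handwheel '{"gripper":[1,1,1,1,1,1,1,1],"slide":[[11,-29,0],[11,-29,0],[11,-29,0],[11,-29,0],[11,-29,0],[11,-29,0],[9,-26,0],[0,0,0]],"yaw":[0,0,0,0,0,0,0,0]}'|grep -E "ee|wrist"
python3 -m handwheel '{"gripper":[1,1,1],"slide":[[0,0,0],[0,0,0],[0,0,0]],"yaw":[0,0,0]}'
python3 - <<'E'
from h import *
c=camera("wrist"); print([(cv2.minEnclosingCircle(q),ray(c,cv2.minEnclosingCircle(q)[0],.048)) for q in blobs(c,"red",None,300)]); cv2.imwrite("pics/w7.png",c["img"][:,:,::-1])
E
```

```text
ee_pos: [0.6053, 0.078, 0.0761]
wrist_force: [1.1, -0.2, 0.5]
ee_pos: [0.5178, -0.1551, 0.0765]
wrist_force: [0.6, 0.5, -0.1]
ee_pos: [0.4419, -0.3577, 0.0761]
wrist_force: [-0.8, -0.3, -0.4]
time: 27.45
ee_pos: [0.4438, -0.3531, 0.0763]
tcp_rot: [180.0, 0.0, -179.9]
wrist_force: [0.3, 1.1, -1.4]
opening: 0.0857
grasp_force: 0.0
[(((394.829345703125, 321.5957946777344), 36.26378631591797), array([ 0.52771962, -0.29606366])), (((311.9577941894531, 212.90928649902344), 35.09425735473633), array([ 0.44260152, -0.35743436]))]
```

View pics/w7.png

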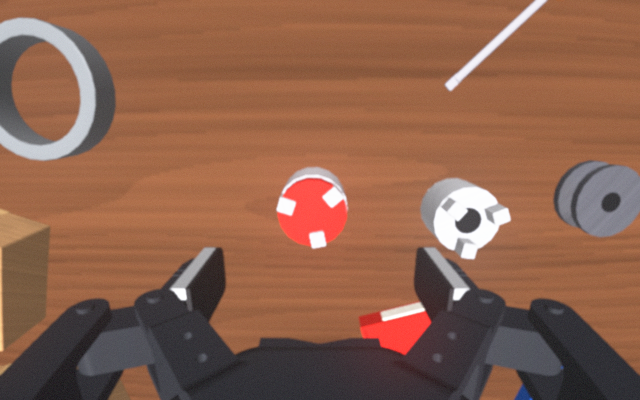

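The red hub is at (312,213), a few mm towards −y, and the bare half at (462,215) leaves finger clearance. I'll shift 3 mm and grasp.

```bash
python3 -m handwheel '{"gripper":[1,1,1,1,1,1,1,-1],"slide":[[0,-3,20],[0,0,30],[0,0,25],[0,0,12],[0,0,7],[0,0,0],[0,0,0],[0,0,0]],"yaw":[0,0,0,0,0,0,0,0]}'
python3 -m handwheel '{"gripper":[-1,-1,-1,-1,-1,-1,-1],"slide":[[0,0,0],[0,0,0],[0,0,0],[0,0,0],[0,0,0],[0,0,0],[0,0,0]],"yaw":[0,0,0,0,0,0,0]}'
```

```text
time: 28.17
ee_pos: [0.4444, -0.3573, -0.016]
tcp_rot: [-179.9, 0.1, -180.0]
wrist_force: [0.3, -0.5, -0.4]
opening: 0.0757
grasp_force: 0.0
time: 28.75
ee_pos: [0.4442, -0.3574, -0.0163]
tcp_rot: [-179.9, 0.1, -180.0]
wrist_force: [-0.5, 0.1, 5.7]
opening: 0.0488
grasp_force: 41.1
```

```bash
python3 -m handwheel '{"gripper":[-1,-1,-1,-1,-1,-1,-1,-1],"slide":[[0,0,-8],[0,0,-20],[0,0,-30],[0,0,-30],[0,0,-30],[-14,10,0],[-28.5,19.5,0],[-28.5,19.5,0]],"yaw":[0,0,0,0,0,0,0,0]}'|grep -E "ee|wrist"
python3 -m handwheel '{"gripper":[-1,-1,-1,-1,-1,-1,-1],"slide":[[-28.5,19.5,0],[-28.5,19.5,0],[-14,10,0],[0,0,0],[0,0,0],[0,0,0],[0,0,0]],"yaw":[0,0,0,0,0,0,0]}'|grep -E "ee|wrist|op"
python3 -m handwheel '{"gripper":[-1,-1,-1,-1,-1,-1,-1,-1],"slide":[[0,0,20],[0,0,30],[0,0,30],[0,0,20],[0,0,8],[0,0,0],[0,0,0],[0,0,0]],"yaw":[0,0,0,0,0,0,0,0]}'|grep -E "ee|wrist"
python3 -m handwheel '{"gripper":[-1,-1,-1],"slide":[[0,0,2],[0,0,2],[0,0,0]],"yaw":[0,0,0]}'|grep -E "ee|wrist"
```

```text
ee_pos: [0.5149, -0.308, 0.1018]
wrist_force: [-0.2, -0.2, -1.8]
ee_pos: [0.5847, -0.2595, 0.1005]
wrist_force: [0.2, 0.6, -2.2]
opening: 0.0491
ee_pos: [0.5864, -0.2596, -0.0055]
wrist_force: [-0.5, 1.1, -2.2]
ee_pos: [0.5857, -0.2589, -0.0114]
wrist_force: [-0.7, 0.0, -2.3]
```

```bash
python3 -m handwheel '{"gripper":[-1,-1],"slide":[[0,0,0.7],[0,0,0]],"yaw":[0,0]}'|grep -E "ee|wrist"
python3 -m handwheel '{"gripper":[-1,-1],"slide":[[0,0,0.4],[0,0,0]],"yaw":[0,0]}'|grep -E "ee|wrist"
```

```text
ee_pos: [0.5856, -0.2588, -0.0122]
wrist_force: [1.5, -0.2, -1.6]
ee_pos: [0.5856, -0.2588, -0.0122]
wrist_force: [-1.6, 0.5, 3.1]
```

Red is set down. Releasing, then backing up and clear of the view.

```bash
python3 -m handwheel '{"gripper":[1,1,1,1,1,1,1,1],"slide":[[0,0,0],[0,0,0],[0,0,0],[0,0,0],[0,0,0],[0,0,-20],[0,0,-35],[0,0,-35]],"yaw":[0,0,0,0,0,0,0,0]}'|grep -E "ee|wrist|op"
python3 -m handwheel '{"gripper":[1,1,1,1,1,1,1,1],"slide":[[20,0,-30],[30,-10,-20],[30,-15,-10],[30,-20,0],[30,-20,0],[30,-20,0],[10,0,0],[0,0,0]],"yaw":[0,0,0,0,0,0,0,0]}'|grep -E "ee|wrist|op"
python3 - <<'E'
from h import *
c=camera("top"); a=cv2.resize(c["img"][110:280,150:500],None,fx=2.2,fy=2.2,interpolation=2)
d=camera("side"); b=cv2.resize(d["img"][90:340,220:400],None,fx=2.2,fy=2.2,interpolation=2)
cv2.imwrite("pics/t8.png",a[:,:,::-1]);cv2.imwrite("pics/s8.png",b[:,:,::-1])
E
```

```text
ee_pos: [0.5845, -0.2584, 0.0769]
wrist_force: [0.7, 0.0, 1.0]
opening: 0.0854
ee_pos: [0.4035, -0.3447, 0.1377]
wrist_force: [-0.0, 0.8, 1.2]
opening: 0.0855
```

View pics/t8.png

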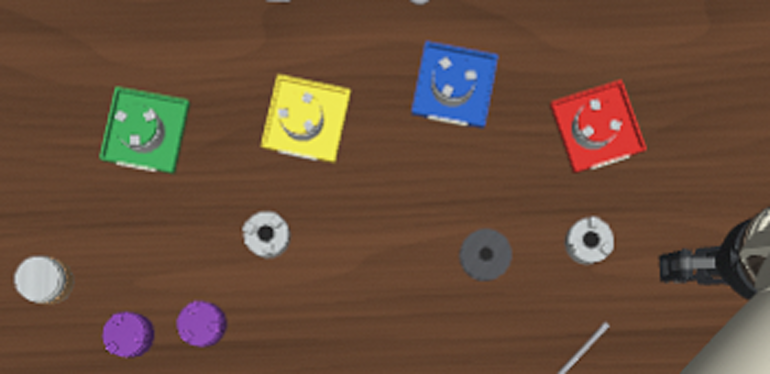

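View pics/s8.png

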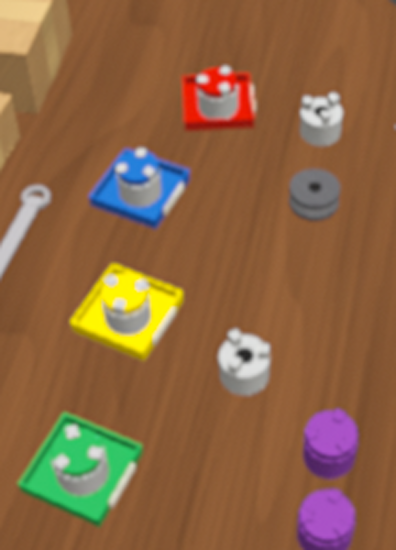

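Both views show all four hubs upright and central in the trays of their own colour, at top-crop positions (140,130), (302,118), (455,80) and (597,122). The bare halves at (266,234) and (590,240) are untouched, and the arm is clear.

```bash
python3 -c "
from workcell import ticket
print(ticket.job_done())"
```

```text
the job is handed in; nothing more can be done
None
```

All four coloured hubs now stand flat, jaws up, in the trays of their own colour, with green taken out before blue went in; the bare halves were left where they stood and the job was handed in at about 31 s of the 99 s allowed.

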